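# Counter-hold a hidden bolt head at the set lever angle

## Task

The hanging lever on the front of the steel stand has to be set before a workmate tightens its nut. Reach down into the narrow gap behind the front bracket, grip the hidden hex head of the pivot bolt, and turn it until the pointed tip of the lever lines up with the point of the small index tab on the sector; then keep gripping the head so that it cannot turn back, and finish while still holding it there. Work only from the bolt head: do not lift the lever itself with the hand, do not shift the index tab, and leave the other things on the table where they are.

Things in the scene. Friction and masses are not known exactly. Their poses are not given: they have to be found in the camera images.
- bolt_head_center (a point): Centre of the steel hex bolt head: 26 mm across flats, 16 mm thick, 130 mm up, mid-gap. Turns with the bolt; x axis = bolt axis, away from the robot (nut to head). At joint 0 y is level to the left (lever side), z up. Flats face 15 degrees below the y axis (tilted to -z; best for fingers from above that close sideways) and 45 and 105 degrees above it. A 21 mm sleeve joins it to the front bracket.
- pivot_bolt (a joint): Turn of the bolt with its head, nut and lever, rad: 0 = lever hanging on its stop, 55 degrees below level; grows to 1.0 as the lever's free end, on the left, rises (right-handed about the bolt's x axis). The weight of the lever (about 0.05 N m) turns it back to 0 when let go; hardly any friction.
- lever_tip (a point): Pointed tip of the lever, 98 mm from the bolt axis, 39 mm to the robot's side of the head's centre. The lever is a flat aluminium bar 14 mm wide in front of the front bracket, reaching left and down, with a grey roller (16 mm thick, 26 mm long) sticking out towards the robot 52 mm along it, and a hex nut at its pivot.
- index_tip (a point): Point of the index tab, 102 mm from the bolt axis, in the plane of the lever tip: a steel tab 14 mm wide, 22 mm long, with a black thumb screw on the aluminium sector (arc of 104 to 116 mm radius about the bolt axis, left of the front bracket). When the lever is set, its tip is 4 mm short of this point, on the same line from the bolt axis.
- index_tab (a joint): Where the index tab has been set, in rad, on the same scale as the turn of the pivot bolt; the lever is right when both read the same. It is stiff and must not be shifted.
- stand: Stand fixed to the table: grey base 130 x 170 x 10 mm, two upright steel brackets 60 mm wide, 6 mm thick, with a 54 mm gap between, open at the top and sides. Bracket tops are round, 30 mm radius about the bolt axis, 160 mm above the table. Origin under the base, straight below the centre of the bolt head; x from front bracket to back one (along the bolt), y to the left, z up.
- label_reel_mid (a point): Bystander: white label roll, 68 mm in diameter, 40 mm high; its centre, half-way up.
- jar_mid (a point): Bystander: white jar with a screw cap, 72 mm in diameter, 121 mm high; its centre, half-way up.
- tape_roll_mid (a point): Bystander: roll of brown packing tape, 104 mm in diameter, 48 mm high; its centre, half-way up.
- date_stamp_mid (a point): Bystander: date stamp standing upright, 34 x 32 mm, 87 mm high; its centre, half-way up.
- ink_pad_mid (a point): Bystander: ink pad, 62 x 92 x 14 mm; its centre, half-way up.

How it is judged (in metres and radians):
At the end, for the whole second after the job is handed in: The lever tip is within 10 mm of the point of the index tab (they are 4 mm apart when exactly in line) and at rest, while the fingers still squeeze the bolt head with more than 4 N and the point between the finger pads is within 20 mm of the head's centre (distance between lever_tip and index_tip below 0.01 m and contact force between the fingers and pivot_bolt above 4 N and distance between the grasp point and bolt_head_center below 0.02 m and velocity of joint pivot_bolt between -0.1 and 0.1 rad/s); the arm keeps its last pose, push and grip.
It fails at once if the lever is lifted other than by the bolt head (it is more than 0.15 rad off its stop while the point between the fingers is over 60 mm from the head's centre) (value of joint pivot_bolt above 0.15 rad and distance between the grasp point and bolt_head_center above 0.06 m).
It fails at once if the index tab is shifted (distance of index_tip from where it was at the start of the episode above 0.005 m).
It fails at once if a bystander is shifted by more than 20 mm (distance of any of label_reel_mid, jar_mid, tape_roll_mid, date_stamp_mid, ink_pad_mid from where it was at the start of the episode above 0.02 m).
It also fails if it takes over 32 s, if anything falls off the work surface, if the arm or the gripper's body presses on something with over 40 N, if the wrist force passes 120 N, or if a joint passes its speed limit or range.

## Robot

A 7-joint arm with a two-finger parallel gripper is mounted at the origin on the work surface; the furniture and walls round the work are solid. World frame = base frame: x ahead of the robot, y to its left, z up, the work surface at z = 0. Lengths are in m, angles in degrees, forces in N, time in s.
With the tool pointing down it reaches from about 0.4 to 0.9 m from the base axis. Payload 5.6 kg.
Tool frame: the origin (TCP) lies at the very end of the fingers, on their centre line; the grasp point (between the pads) lies 19 mm behind it; z points along the fingers, x is the direction in which the jaws open and shut, and the axes are right-handed (so a half turn about z gives the same grasp; the last joint's range is limited). The gripper opens to 92 mm and grips with 3 to 60 N. Pads are 20 mm wide; open, the fingers measure 128 mm over their backs; the gripper's body (75 mm by 189 mm) begins 69 mm behind the grasp point.
Start: joints at [-2.464, 26.786, -0.665, 91.828, 0.344, 61.387, -3.226], TCP at [0.65, -0, 0.215] pointing down, gripper open.
Joint ranges: [-144.91, 144.91], [-17.63, 115.5], [-89.93, 88.59], [15.96, 139.68], [-74.01, 254.01], [8.47, 105.57], [-167.45, 167.45]. Speed limits (degrees/s): [147.25, 147.25, 180, 180, 180, 180, 180].

## Interface

Orientations are given as [roll, pitch, yaw] about the fixed x, y, z axes, in that order (R = Rz(yaw) Ry(pitch) Rx(roll)).
In Python, from bench import env, eyes gives the robot as it stands. The module is installed in compiled form; this text tells all that it offers.
- The arm moves only by the shell command python3 -m creep 'ROWS' [FORCE]. ROWS is text: rows parted by semicolons, each of 5 numbers parted by spaces: the closure, from -1 (fully open) to 1 (shut), then the shift along the world's x, y, z in m, then the turn about the world's z in degrees. In form: gripper x y z twist; .... A call has 1 to 20 rows; each row is the pose to reach, as a shift and turn from the pose commanded when the call began; what a row does not reach only later rows make up. A row lasts 1/12 s, in which the tool goes at most 41.7 mm and 7.16 degrees, less where a joint would pass 70% of its speed; a pose out of reach is approached as far as the arm can. A call with a gripper value outside its range is refused whole. The fingers move at their own pace and stop on an object; FORCE is the grip in N (left out, the last holds). Time passes only in rows, so rows that repeat a pose let the fingers close. It gives the time, the measured TCP pose, the force and the opening at its end, in the units of the state.
- env.sense(): the state, without advancing time (a new reading comes with each control period).
- eyes.capture(name): name is "scene" or "side" or "wrist"; returns (picture, depth): 384x512x3 uint8, blue, green, red; 384x512 float32, m along the optical axis (not along the pixel's ray), 0 where there is no reading.
- eyes.camera_params(name): a dict with "camera_matrix" (3x3 intrinsics, pixels), "dist_coeffs" ([k1, k2, p1, p2, k3] as OpenCV has them; the pictures are not rectified), "pose" (4x4, takes a point from camera to world coordinates); the wrist camera has in their place "tool_from_camera" (4x4, takes a point from camera to tool coordinates, whose origin is the TCP and whose axes are the tool frame's). Camera axes: x right, y down, z forward; pixel columns grow to the right and rows downward; lengths in m; the calibration is good to about 2 mm. A picture is of the moment at which its call begins: read the wrist's pose just before it. camera_params takes no time and is no camera call.
- env.close_job(): hands the job in, once; it reports no verdict.
The state is a dict: "time": time; "joint_positions": joint angles; "joint_velocities": joint speeds; "joint_efforts": joint torques, N m; "tcp_pos": TCP position; "ee_rot": TCP orientation; "wrist_force": force on the tool from outside, world axes, zero at the start; "moment": the same for the moment, N m; "finger_gap": opening from 0.0 (shut) to 1.0 (fully open).
Only numpy, scipy, OpenCV 4.12 (cv2) and the standard library are available. Lean on these libraries where they do the work, as an engineer would, in place of code of your own. Each camera call takes 0.05 s, during which the arm holds its last target. There are 200 camera calls.

## Working session

There is one attempt and no reset: what is moved stays moved. The work goes in short steps, Python scripts to look and compute and a shell command to move; the robot and the scene stay as the last step left them, time stands still between calls to the robot, and variables do not carry over. Pictures are saved under pics/ and viewed, about 8 in all and at most 12, crops included, and the job is handed in when it is done.

```bash
mkdir -p pics
python3 - <<'E'
from bench import env, eyes
import cv2, numpy as np
s=env.sense(); print(s['tcp_pos'],s['ee_rot'],s['finger_gap'],s['time'])
ims=[]
for n in ("scene","side"):
    p,d=eyes.capture(n); cv2.imwrite(f'pics/{n}0.png',p); np.savez(f'pics/{n}0.npz',p=p,d=d); c=eyes.camera_params(n); print(n,c)
E
```

```text
[ 6.49419062e-01 -7.43621819e-05  2.13657787e-01] [ 1.79992564e+02  9.83342926e-02 -3.75915099e-03] 0.9990906306665934 0.0
scene {'camera_matrix': array([[456.98730537,   0.        , 257.15943382],
       [  0.        , 456.98730537, 201.05954147],
       [  0.        ,   0.        ,   1.        ]]), 'dist_coeffs': array([-0.16092618,  0.        ,  0.        ,  0.        ,  0.        ]), 'pose': array([[-0.87938944, -0.25079048,  0.40469539,  0.02094462],
       [-0.47607865,  0.4545748 , -0.75280201,  0.8582198 ],
       [ 0.00483125, -0.85467297, -0.51914427,  0.7144292 ],
       [ 0.        ,  0.        ,  0.        ,  1.        ]])}
side {'camera_matrix': array([[486.12651673,   0.        , 255.69015238],
       [  0.        , 486.12651673, 190.84132357],
       [  0.        ,   0.        ,   1.        ]]), 'dist_coeffs': array([-0.1587844,  0.       ,  0.       ,  0.       ,  0.       ]), 'pose': array([[-0.99760559, -0.05198239,  0.04561703,  0.42454743],
       [-0.06516879,  0.48573228, -0.87167493,  1.21104194],
       [ 0.02315408, -0.87256059, -0.48795687,  0.78520222],
       [ 0.        ,  0.        ,  0.        ,  1.        ]])}
```

View pics/scene0.png

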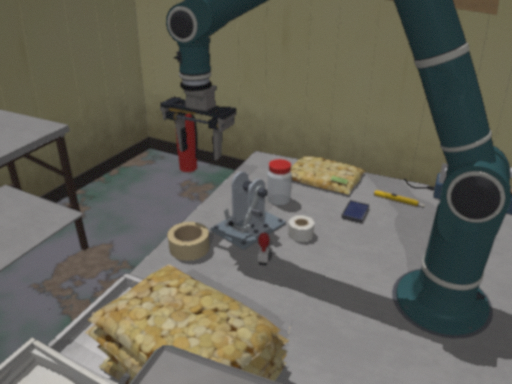

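View pics/side0.png

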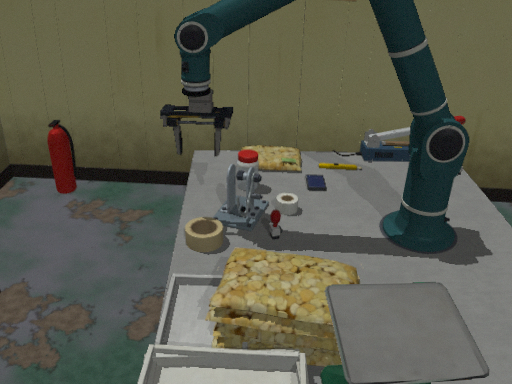

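```bash
cat > h.py <<'E'
import numpy as np, cv2
from bench import eyes
def cloud(n,d):
    c=eyes.camera_params(n);K=c['camera_matrix'];h,w=d.shape
    u,v=np.meshgrid(np.arange(w),np.arange(h))
    q=cv2.undistortPoints(np.stack([u,v],-1).reshape(-1,1,2).astype(float),K,c['dist_coeffs']).reshape(h,w,2)
    P=np.concatenate([q*d[...,None],d[...,None]],-1)
    T=c['pose'];return P@T[:3,:3].T+T[:3,3]
def ray(n,px):
    c=eyes.camera_params(n)
    q=cv2.undistortPoints(np.array(px,float).reshape(-1,1,2),c['camera_matrix'],c['dist_coeffs']).reshape(-1,2)
    D=np.c_[q,np.ones(len(q))]@c['pose'][:3,:3].T
    return c['pose'][:3,3],D
def pix(n,P):
    c=eyes.camera_params(n);T=np.linalg.inv(c['pose'])
    return cv2.projectPoints(np.array(P,float).reshape(-1,1,3),cv2.Rodrigues(T[:3,:3])[0],T[:3,3],c['camera_matrix'],c['dist_coeffs'])[0].reshape(-1,2)
E
python3 - <<'E'
from h import *
out=[]
for n,(x0,y0) in (("scene",(205,160)),("side",(200,150))):
    z=np.load(f'pics/{n}0.npz');p,d=z['p'],z['d']
    P=cloud(n,d)
    out.append(cv2.resize(p[y0:y0+90,x0:x0+90],(540,540),interpolation=cv2.INTER_CUBIC)[:, :395])
    sl=P[y0:y0+90,x0:x0+90].reshape(-1,3)
    m=(sl[:,2]>0.1)&(sl[:,2]<0.18); print(n,sl[m].min(0),sl[m].max(0))
    b=(P[...,2]>0.006)&(P[...,2]<0.014)&(P[...,0]>.4)
    b[:y0]=0
    mm=np.zeros(d.shape,np.uint8);mm[b]=255
    k,l,st,ce=cv2.connectedComponentsWithStats(mm)
    for i in range(1,k):
        if st[i,4]>25: print(n,st[i],P[l==i].mean(0).round(3))
cv2.imwrite('pics/crop0.png',np.hstack(out))
E
```

```text
scene [ 0.47185814 -0.24949101  0.10006207] [0.57315162 0.07584876 0.16064556]
scene [292 178  40  13  89] [ 0.466 -0.335  0.011]
scene [267 197  24   8  50] [ 0.513 -0.195  0.009]
scene [258 211  28  23 261] [ 0.482 -0.083  0.01 ]
scene [235 217  11  11  55] [ 0.555 -0.04   0.01 ]
scene [210 220  51  29 544] [0.539 0.015 0.009]
scene [179 236  20   4  45] [0.641 0.087 0.01 ]
scene [169 247  40  12 102] [0.595 0.145 0.01 ]
scene [ 94 281  42  32 115] [0.659 0.35  0.01 ]
scene [ 54 319  34  32 125] [0.653 0.487 0.01 ]
scene [ 95 354  25  28  94] [0.529 0.514 0.01 ]
side [ 0.47780172 -0.25115793  0.1001511 ] [0.57430018 0.07741685 0.16303579]
side [236 195  10  15  50] [ 0.535 -0.105  0.012]
side [215 197  54  34 594] [ 0.532 -0.013  0.011]
side [196 230  15   4  34] [0.63  0.079 0.011]
side [186 239  37  13  92] [0.613 0.152 0.01 ]
side [173 280  47  30 408] [0.613 0.329 0.008]
side [164 310  34  22 184] [0.629 0.431 0.007]
side [197 322  11  11  39] [0.572 0.445 0.007]
side [160 333  17  13  67] [0.642 0.49  0.008]
side [175 333  13  12  39] [0.613 0.489 0.007]
side [204 332  11  12  40] [0.555 0.474 0.008]
```

View pics/crop0.png

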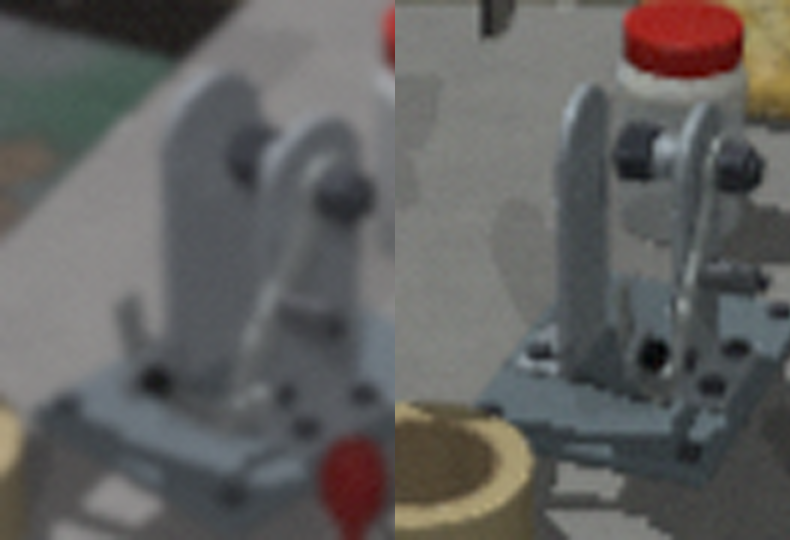

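Run:
```python
from h import *
def tri(a,b):
    (o1,d1),(o2,d2)=ray('scene',a),ray('side',b)
    for x,y in zip(d1,d2):
        t=np.linalg.lstsq(np.c_[x,-y],o2-o1,rcond=None)[0]
        p,q=o1+t[0]*x,o2+t[1]*y; print(((p+q)/2).round(4),'gap',np.linalg.norm(p-q).round(4))
S=lambda x,y:(205+x/6-.4,160+y/6-.4)
D=lambda x,y:(200+(x-395)/6-.4,150+y/6-.4)
print('head,nut,screw?,fin top,backtop,fronttop,roller')
tri([S(247,155),S(342,190),S(155,380),S(125,298),S(212,70),S(328,115),S(330,325)],
    [D(637,152),D(739,166),D(655,353),D(625,282),D(588,85),D(702,102),D(760,280)])
for n in ('scene','side'):
    z=np.load(f'pics/{n}0.npz');P=cloud(n,z['d']);Q=P[165:235,205:270].reshape(-1,3)
    q=Q[(Q[:,2]>.06)&(Q[:,2]<.16)&(abs(Q[:,1])<.15)]
    print(n,len(q))
    # dominant vertical plane yaw: histogram of projections
    best=[]
    for a in np.radians(np.arange(-60,61,1)):
        pr=q[:,0]*np.cos(a)+q[:,1]*np.sin(a)
        h,e=np.histogram(pr,bins=np.arange(pr.min(),pr.max()+.004,.004)); best.append((np.sort(h)[-2:].sum(),np.degrees(a),e[np.argsort(h)[-3:]].round(3),np.sort(h)[-3:]))
    for b in sorted(best,key=lambda b:-b[0])[:5]: print(b)
```

```text
head,nut,screw?,fin top,backtop,fronttop,roller
[ 0.5368 -0.0384  0.1348] gap 0.002
[ 0.4869 -0.0321  0.1338] gap 0.001
[0.5178 0.0716 0.0888] gap 0.002
[0.5318 0.0701 0.1239] gap 0.0032
[ 0.5623 -0.0529  0.1628] gap 0.0014
[ 0.5068 -0.0564  0.1542] gap 0.0028
[0.4734 0.0032 0.0908] gap 0.0023
scene 1305
(np.int64(612), np.float64(-14.999999999999998), array([0.484, 0.492, 0.552]), array([117, 263, 349]))
(np.int64(593), np.float64(-16.0), array([0.481, 0.489, 0.549]), array([132, 249, 344]))
(np.int64(579), np.float64(-13.0), array([0.498, 0.494, 0.554]), array([127, 238, 341]))
(np.int64(544), np.float64(-12.000000000000002), array([0.493, 0.497, 0.557]), array([124, 224, 320]))
(np.int64(521), np.float64(-18.0), array([0.543, 0.487, 0.547]), array([133, 214, 307]))
side 772
(np.int64(317), np.float64(-17.0), array([0.485, 0.493, 0.553]), array([ 67, 116, 201]))
(np.int64(310), np.float64(-18.0), array([0.482, 0.49 , 0.55 ]), array([ 75, 110, 200]))
(np.int64(291), np.float64(-12.000000000000002), array([0.504, 0.5  , 0.56 ]), array([ 75,  99, 192]))
(np.int64(286), np.float64(-16.0), array([0.483, 0.495, 0.555]), array([ 65, 108, 178]))
(np.int64(275), np.float64(-19.0), array([0.479, 0.487, 0.547]), array([ 87,  98, 177]))
```

```bash
python3 -m creep '-1 -0.04 0 0.03 15; -1 -0.113 -0.038 0.03 40; -1 -0.113 -0.038 0.03 75; -1 -0.113 -0.038 0.03 75; -1 -0.113 -0.038 0.03 75; -1 -0.113 -0.038 0.03 75; -1 -0.113 -0.038 0.03 75; -1 -0.113 -0.038 0.03 75; -1 -0.113 -0.038 0.03 75; -1 -0.113 -0.038 0.03 75; -1 -0.113 -0.038 0.03 75; -1 -0.113 -0.038 0.03 75; -1 -0.113 -0.038 0.03 75' 30
python3 - <<'E'
from bench import env,eyes
import cv2,numpy as np
s=env.sense();print(s['time'],s['tcp_pos'],s['ee_rot'],s['wrist_force'])
p,d=eyes.capture('wrist');cv2.imwrite('pics/w1.png',p);np.savez('pics/w1.npz',p=p,d=d,t=s['tcp_pos'],r=s['ee_rot'])
c=eyes.camera_params('wrist');print(c['tool_from_camera'],c['camera_matrix'])
E
```

```text
time: 1.18
tcp_pos: [0.5368, -0.0382, 0.2443]
ee_rot: [-180.0, 0.0, 74.9]
wrist_force: [-0.5, 0.1, -0.1]
finger_gap: 1.0
1.1833 [ 0.53676952 -0.03816849  0.24429571] [-1.79965780e+02  3.64447412e-03  7.48729911e+01] [-0.4762743   0.0659293  -0.05867859]
[[ 9.99999992e-01 -1.23356869e-04 -2.87530995e-05 -4.21903649e-04]
 [ 1.26459967e-04  9.59462862e-01  2.81835058e-01 -8.02439918e-02]
 [-7.17875926e-06 -2.81835059e-01  9.59462870e-01 -1.70624289e-01]
 [ 0.00000000e+00  0.00000000e+00  0.00000000e+00  1.00000000e+00]] [[312.62774412   0.         257.44342574]
 [  0.         312.62774412 188.40845717]
 [  0.           0.           1.        ]]
```

View pics/w1.png

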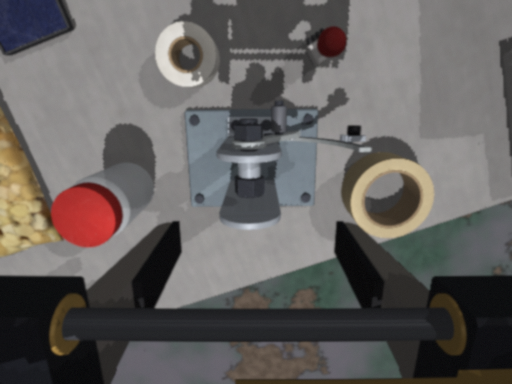

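```bash
cat >> h.py <<'E'
from scipy.spatial.transform import Rotation as Ro
def wpose(t,r):
    T=np.eye(4);T[:3,:3]=Ro.from_euler('xyz',r,degrees=True).as_matrix();T[:3,3]=t
    return T@eyes.camera_params('wrist')['tool_from_camera']
def wcloud(d,T):
    c=eyes.camera_params('wrist');h,w=d.shape;u,v=np.meshgrid(np.arange(w),np.arange(h))
    q=cv2.undistortPoints(np.stack([u,v],-1).reshape(-1,1,2).astype(float),c['camera_matrix'],c['dist_coeffs']).reshape(h,w,2)
    return np.concatenate([q*d[...,None],d[...,None]],-1)@T[:3,:3].T+T[:3,3]
E
python3 - <<'E'
from h import *
z=np.load('pics/w1.npz');p,d=z['p'],z['d'];T=wpose(z['t'],z['r']);P=wcloud(d,T)
m=(P[...,2]>.004)&(P[...,2]<.0155);m[:90]=0;m[225:]=0;m[:,:180]=0;m[:,325:]=0
q=P[m][:,:2]; r=cv2.minAreaRect((q*1000).astype(np.float32));print('base rect',r,len(q))
yaw=-15
def stand(P,o,a):
    a=np.radians(a);D=P-np.array([*o,0]);return np.stack([D[...,0]*np.cos(a)+D[...,1]*np.sin(a),-D[...,0]*np.sin(a)+D[...,1]*np.cos(a),D[...,2]],-1)
o=np.array(r[0])/1000; S=stand(P,o,-15)
for n,(u0,u1,v0,v1) in dict(head=(238,262,178,196),nut=(234,260,118,136),screw=(347,362,124,138),tabend=(356,372,144,154)).items():
    s=S[v0:v1,u0:u1].reshape(-1,3);s=s[s[:,2]>.03];print(n,len(s),np.median(s,0).round(4),s.min(0).round(4),s.max(0).round(4))
print('sector along image');
for u in range(284,378,4):
    s=S[115:160,u];s=s[(s[:,2]>.03)]
    if len(s):print(u,s[np.argmax(s[:,2])].round(3),np.median(s,0).round(3),len(s))
cv2.imwrite('pics/w1c.png',cv2.resize(p[95:235,180:390],None,fx=3.8,fy=3.8,interpolation=cv2.INTER_CUBIC))
E
```

```text
base rect ((533.5236206054688, -45.78338623046875), (170.63134765625, 129.49415588378906), 75.45814514160156) 7771
head 432 [-0.001   0.001   0.1426] [-0.079  -0.0101  0.1358] [0.0093 0.0111 0.415 ]
nut 406 [-0.0535 -0.001   0.1393] [-0.079  -0.0128  0.1231] [-0.0467  0.0093  0.415 ]
screw 182 [-0.0453  0.1065  0.0922] [-0.079   0.008   0.0825] [-0.0393  0.1156  0.415 ]
tabend 105 [-0.0324  0.1088  0.1202] [-0.0338  0.1027  0.1008] [-0.0295  0.1163  0.1225]
sector along image
284 [-0.079  0.008  0.415] [-0.05   0.035  0.093] 26
288 [-0.038  0.04   0.087] [-0.04   0.04   0.085] 9
292 [-0.04   0.045  0.08 ] [-0.039  0.045  0.077] 10
296 [-0.04   0.05   0.072] [-0.038  0.05   0.07 ] 10
300 [-0.04   0.057  0.052] [-0.033  0.058  0.045] 6
304 [-0.03   0.062  0.049] [-0.031  0.062  0.047] 5
308 [-0.03   0.067  0.051] [-0.032  0.067  0.05 ] 5
312 [-0.032  0.07   0.055] [-0.032  0.071  0.054] 5
316 [-0.079  0.008  0.415] [-0.032  0.075  0.057] 6
320 [-0.032  0.078  0.063] [-0.032  0.079  0.061] 5
324 [-0.031  0.082  0.068] [-0.032  0.082  0.067] 5
328 [-0.03   0.086  0.071] [-0.032  0.086  0.071] 5
332 [-0.032  0.089  0.077] [-0.032  0.089  0.075] 6
336 [-0.03   0.092  0.082] [-0.032  0.092  0.082] 6
340 [-0.036  0.094  0.089] [-0.034  0.094  0.087] 12
344 [-0.04   0.096  0.097] [-0.035  0.097  0.094] 12
348 [-0.032  0.099  0.101] [-0.041  0.101  0.09 ] 23
352 [-0.031  0.101  0.109] [-0.04   0.105  0.094] 24
356 [-0.032  0.103  0.116] [-0.039  0.108  0.094] 25
360 [-0.079  0.008  0.415] [-0.039  0.113  0.092] 24
364 [-0.032  0.109  0.121] [-0.033  0.113  0.109] 13
368 [-0.031  0.113  0.122] [-0.032  0.113  0.121] 6
376 [-0.005  0.155  0.034] [-0.005  0.155  0.032] 2
```

View pics/w1c.png

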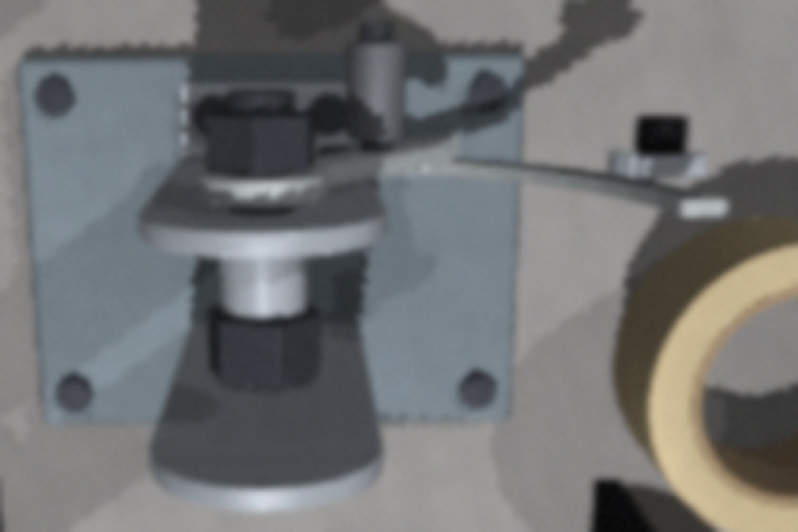

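```bash
python3 -m creep '-1 -0.004 -0.007 -0.02 0.5; -1 -0.004 -0.007 -0.05 0.5; -1 -0.004 -0.007 -0.08 0.5; -1 -0.004 -0.007 -0.10 0.5; -1 -0.004 -0.007 -0.115 0.5; -1 -0.004 -0.007 -0.124 0.5; -1 -0.004 -0.007 -0.124 0.5; -1 -0.004 -0.007 -0.124 0.5' 10
python3 -m creep '1 0 0 0 0; 1 0 0 0 0; 1 0 0 0 0; 1 0 0 0 0; 1 0 0 0 0; 1 0 0 0 0; 1 0 0 0 0; 1 0 0 0 0'
cat > st.py <<'E'
from h import *
from bench import env
s=env.sense();a=np.radians(75.5);R=np.array([[np.sin(a),-np.cos(a),0],[np.cos(a),np.sin(a),0],[0,0,1]])
# stand axes: x=(sin75,-cos75), y=(cos75,sin75)
print('t',s['time'],'tcp',np.round(s['tcp_pos'],4),'rot',np.round(s['ee_rot'],2),'gap mm',round(s['finger_gap']*92,2))
print('stand force',(R@s['wrist_force']).round(1),'moment',(R@s['moment']).round(2),'tcp rel (x,y,z) mm',((R@(s['tcp_pos']-[.533,-.045,.130]))*1000).round(2))
E
python3 st.py
```

```text
time: 1.9
tcp_pos: [0.5332, -0.0449, 0.1207]
ee_rot: [-180.0, -0.0, 75.5]
wrist_force: [0.6, -0.1, 1.0]
finger_gap: 0.999
time: 2.57
tcp_pos: [0.533, -0.045, 0.1206]
ee_rot: [180.0, -0.0, 75.5]
wrist_force: [-0.5, -0.6, -0.9]
finger_gap: 0.442
t 2.5667 tcp [ 0.533  -0.045   0.1206] rot [180.   -0.   75.5] gap mm 40.7
stand force [-0.4 -0.7 -0.9] moment [ 0.08 -0.04  0.06] tcp rel (x,y,z) mm [ 0.02 -0.04 -9.38]
```

```bash
python3 -m creep '1 0 0 0 0; 1 0 0 0 0; 1 0 0 0 0; 1 0 0 0 0; 1 0 0 0 0'; python3 st.py
```

```text
time: 2.98
tcp_pos: [0.5329, -0.0452, 0.1206]
ee_rot: [-180.0, 0.0, 75.5]
wrist_force: [-0.4, -0.8, -0.1]
finger_gap: 0.307
t 2.9833 tcp [ 0.5329 -0.0452  0.1206] rot [-1.800e+02  1.000e-02  7.549e+01] gap mm 28.21
stand force [-0.2 -0.9 -0.1] moment [-0.08 -0.04  0.  ] tcp rel (x,y,z) mm [-0.   -0.2  -9.43]
```

```bash
python3 -m creep '1 0 0 0 0; 1 0 0 0 0; 1 0 0 0 0; 1 0 0 0 0'; python3 st.py
python3 - <<'E'
from h import *
from bench import env
s=env.sense();p,d=eyes.capture('wrist');np.savez('pics/w2.npz',p=p,d=d,t=s['tcp_pos'],r=s['ee_rot'])
q,_=eyes.capture('scene');q2,_=eyes.capture('side')
f=lambda a,x,y:cv2.resize(a[y:y+75,x:x+75],(390,390),interpolation=cv2.INTER_CUBIC)
cv2.imwrite('pics/c2.png',np.hstack([cv2.resize(p,(520,390)),f(q2,205,160)]))
E
```

```text
time: 3.32
tcp_pos: [0.533, -0.0452, 0.1206]
ee_rot: [-180.0, 0.0, 75.5]
wrist_force: [-1.2, -1.0, -0.0]
finger_gap: 0.307
t 3.3167 tcp [ 0.533  -0.0452  0.1206] rot [-1.800e+02  1.000e-02  7.549e+01] gap mm 28.25
stand force [-0.9 -1.2 -0. ] moment [-0.15 -0.09  0.01] tcp rel (x,y,z) mm [ 0.01 -0.15 -9.44]
```

View pics/c2.png

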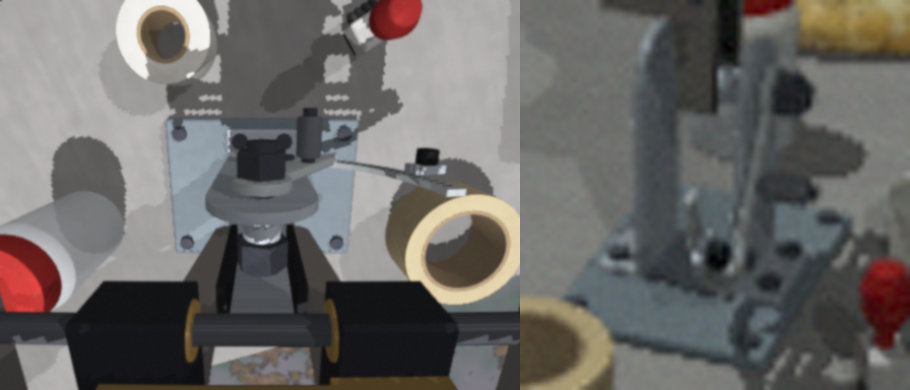

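```bash
cat > th.py <<'E'
from h import *
from bench import env
import sys
def theta(d,t,r,v=0):
    P=wcloud(d,wpose(t,r));a=np.radians(-14.5);D=P-np.array([.533,-.045,.13])
    S=np.stack([D[...,0]*np.cos(a)+D[...,1]*np.sin(a),-D[...,0]*np.sin(a)+D[...,1]*np.cos(a),D[...,2]],-1)
    S=S[d>0.05]
    # roller: sticks out in x -.066..-.05
    m=(S[:,0]>-.066)&(S[:,0]<-.052)&(S[:,1]>.018)&(S[:,1]<.075)&(S[:,2]>-.06)&(S[:,2]<.03)
    q=S[m][:,1:]
    out=[len(q)]
    if len(q)>8:
        # known circle: centre at 52 mm, radius 8 -> one-unknown fit
        from scipy.optimize import minimize_scalar
        f=lambda th:np.median(np.abs(np.hypot(*(q-0.052*np.array([np.cos(np.radians(th-55)),np.sin(np.radians(th-55))])).T)-.008))
        c=min(np.arange(-3,58,.5),key=f);out+=['roller theta',c,round(f(c)*1000,2),'mean',q.mean(0).round(4)]
    return out
if __name__=='__main__':
    for n in sys.argv[1:]:
        if n=='now':
            s=env.sense();p,d=eyes.capture('wrist');t,r=s['tcp_pos'],s['ee_rot']
        else:
            z=np.load(f'pics/{n}.npz');d,t,r=z['d'],z['t'],z['r']
        print(n,theta(d,t,r))
E
python3 th.py w1 w2
```

```text
w1 [223, 'roller theta', np.float64(-0.5), np.float64(0.42), 'mean', array([ 0.029 , -0.0362])]
w2 [573, 'roller theta', np.float64(0.0), np.float64(0.43), 'mean', array([ 0.0286, -0.036 ])]
```

```bash
python3 -m creep '0.28 0.0008 0.0029 0 0; 0.28 0.0013 0.0048 0 0; 0.28 0.0013 0.0048 0 0; 0.28 0.0013 0.0048 0 0; 0.28 0.0013 0.0048 0 0' 40; python3 st.py; python3 th.py now
```

```text
time: 3.88
tcp_pos: [0.5336, -0.0428, 0.1204]
ee_rot: [-180.0, 0.2, 75.4]
wrist_force: [-0.9, -7.3, 1.1]
finger_gap: 0.362
t 3.8833 tcp [ 0.5336 -0.0428  0.1204] rot [-179.95    0.19   75.41] gap mm 33.28
stand force [ 1.  -7.2  1.1] moment [-1.59 -0.09  0.04] tcp rel (x,y,z) mm [ 0.03  2.32 -9.6 ]
now [565, 'roller theta', np.float64(0.0), np.float64(0.44), 'mean', array([ 0.029 , -0.0358])]
```

```bash
python3 -m creep '0.28 0.0006 0.0024 0 0; 0.28 0.0013 0.0048 0 0; 0.28 0.0013 0.0048 0 0; 0.28 0.0013 0.0048 -0.001 0; 0.28 0.0013 0.0048 -0.002 0; 0.28 0.0013 0.0048 -0.003 0; 0.28 0.0013 0.0048 -0.004 0; 0.28 0.0013 0.0048 -0.004 0'; python3 st.py; python3 th.py now;  python3 -m creep '0.28 0 0 -0.001 0; 0.28 0 0 -0.002 0; 0.28 0 0 -0.003 0; 0.28 0 0 -0.004 0; 0.28 0 0 -0.004 0'; python3 st.py; python3 th.py now
```

```text
time: 4.6
tcp_pos: [0.5339, -0.0416, 0.1167]
ee_rot: [-179.9, 0.4, 75.3]
wrist_force: [-5.7, -14.1, 7.3]
finger_gap: 0.363
t 4.6 tcp [ 0.5339 -0.0416  0.1167] rot [-179.89    0.44   75.26] gap mm 33.43
stand force [ -2.  -15.1   7.3] moment [-3.44  0.38 -0.04] tcp rel (x,y,z) mm [  0.06   3.48 -13.3 ]
now [629, 'roller theta', np.float64(15.5), np.float64(0.44), 'mean', array([ 0.0386, -0.0264])]
time: 5.07
tcp_pos: [0.5337, -0.0426, 0.113]
ee_rot: [-179.9, 0.5, 75.2]
wrist_force: [-7.0, -16.5, 8.1]
finger_gap: 0.363
t 5.0667 tcp [ 0.5337 -0.0426  0.113 ] rot [-179.89    0.51   75.22] gap mm 33.43
stand force [ -2.7 -17.8   8.1] moment [-3.86  0.4  -0.1 ] tcp rel (x,y,z) mm [  0.1    2.46 -17.01]
now [760, 'roller theta', np.float64(30.5), np.float64(0.39), 'mean', array([ 0.0455, -0.0151])]
```

```bash
python3 -m creep '0.28 0 0 -0.0005 0; 0.28 0 0 -0.0005 0; 0.4 -0.0005 -0.002 -0.0005 0; 1 -0.0005 -0.002 -0.0005 0; 1 -0.0005 -0.002 -0.0005 0; 1 -0.0005 -0.002 -0.0005 0; 1 -0.0005 -0.002 -0.0005 0; 1 -0.0005 -0.002 -0.0005 0' 40; python3 st.py; python3 th.py now
```

```text
time: 5.78
tcp_pos: [0.533, -0.0451, 0.1124]
ee_rot: [-179.9, 0.5, 75.2]
wrist_force: [-6.7, -17.8, 8.5]
finger_gap: 0.296
t 5.7833 tcp [ 0.533  -0.0451  0.1124] rot [-179.88    0.54   75.2 ] gap mm 27.26
stand force [ -2.1 -18.9   8.5] moment [-4.15  0.49 -0.05] tcp rel (x,y,z) mm [  0.07  -0.11 -17.55]
now [800, 'roller theta', np.float64(33.0), np.float64(0.42), 'mean', array([ 0.0462, -0.0133])]
```

```bash
python3 -m creep '1 -0.0004 -0.0016 0 0; 1 -0.0008 -0.0032 0 0; 1 -0.0012 -0.0048 0 0; 1 -0.0015 -0.006 0 0; 1 -0.0015 -0.006 0 0; 1 -0.0015 -0.006 0 0'; python3 st.py; python3 th.py now
python3 - <<'E'
from h import *
from bench import env
s=env.sense();p,d=eyes.capture('wrist');np.savez('pics/w3.npz',p=p,d=d,t=s['tcp_pos'],r=s['ee_rot'])
q2,_=eyes.capture('side');q,_=eyes.capture('scene')
f=lambda a,x,y,w,h,k:cv2.resize(a[y:y+h,x:x+w],(w*k,h*k),interpolation=cv2.INTER_CUBIC)
cv2.imwrite('pics/c3.png',np.hstack([f(p,230,100,80*2,75,5)[:300] if 0 else f(p,250,110,100,80,5),f(q2,225,180,50,80,5)]))
E
```

```text
time: 6.33
tcp_pos: [0.5331, -0.0452, 0.1125]
ee_rot: [-180.0, 0.1, 75.4]
wrist_force: [-3.2, -6.0, 5.4]
finger_gap: 0.297
t 6.3333 tcp [ 0.5331 -0.0452  0.1125] rot [-1.7997e+02  1.3000e-01  7.5420e+01] gap mm 27.36
stand force [-1.6 -6.7  5.4] moment [-1.5   0.4  -0.12] tcp rel (x,y,z) mm [  0.13  -0.13 -17.53]
now [788, 'roller theta', np.float64(33.0), np.float64(0.39), 'mean', array([ 0.0463, -0.013 ])]
```

View pics/c3.png

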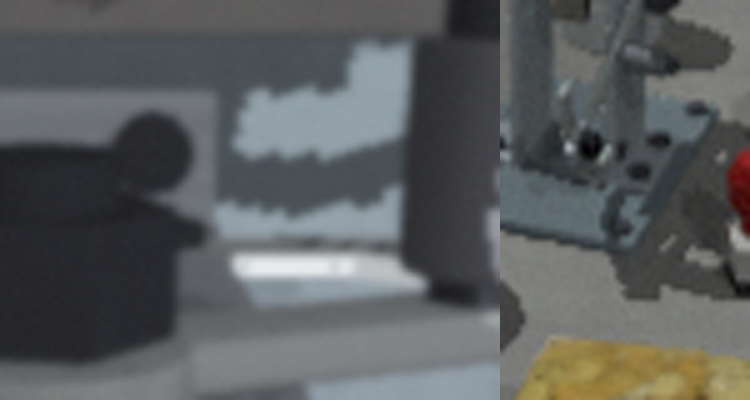

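Run:
```python
from h import *
z=np.load('pics/w3.npz');p,d=z['p'],z['d']
cv2.imwrite('pics/c4.png',cv2.resize(p[110:260,270:470],None,fx=4,fy=4,interpolation=cv2.INTER_CUBIC))
P=wcloud(d,wpose(z['t'],z['r']));a=np.radians(-14.5);D=P-np.array([.533,-.045,.13])
S=np.stack([D[...,0]*np.cos(a)+D[...,1]*np.sin(a),-D[...,0]*np.sin(a)+D[...,1]*np.cos(a),D[...,2]],-1)
q=S[(S[...,0]<-.0355)&(S[...,0]>-.0435)&(S[...,1]>.03)&(S[...,1]<.13)&(S[...,2]>-.08)&(S[...,2]<.01)]
# upper edge angle per radius, relative to a body of half-width 7
for y in np.arange(.03,.125,.006):
    s=q[(q[:,1]>=y)&(q[:,1]<y+.006)]
    if len(s)>2:
        k=s[np.argsort(s[:,2])[-max(3,len(s)//10):]].mean(0);r=np.hypot(k[1],k[2])
        print(k.round(4),'r',r.round(4),'theta if top edge',(55+np.degrees(np.arctan2(k[2],k[1]))-np.degrees(np.arcsin(.007/r))).round(1),len(s))
```

```text
[-0.0382  0.031  -0.004 ] r 0.0313 theta if top edge 34.8 164
[-0.038   0.0368 -0.0065] r 0.0374 theta if top edge 34.2 153
[-0.0381  0.0428 -0.009 ] r 0.0437 theta if top edge 34.0 171
[-0.0383  0.0489 -0.0113] r 0.0502 theta if top edge 33.9 130
[-0.038   0.055  -0.0137] r 0.0567 theta if top edge 33.9 137
[-0.038   0.0609 -0.0162] r 0.0631 theta if top edge 33.7 126
[-0.0378  0.0667 -0.0186] r 0.0692 theta if top edge 33.6 125
[-0.0382  0.0728 -0.0212] r 0.0758 theta if top edge 33.5 114
[-0.0375  0.0784 -0.0245] r 0.0821 theta if top edge 32.8 83
[-0.039   0.0844 -0.0298] r 0.0895 theta if top edge 31.1 59
[-0.0381  0.0929 -0.0348] r 0.0992 theta if top edge 30.4 80
[-0.0378  0.0998 -0.0331] r 0.1051 theta if top edge 32.8 119
[-0.0368  0.1031 -0.0342] r 0.1086 theta if top edge 32.9 138
[-0.0381  0.1085 -0.0363] r 0.1144 theta if top edge 33.0 79
[-0.0375  0.1149 -0.0387] r 0.1213 theta if top edge 33.1 49
```

View pics/c4.png

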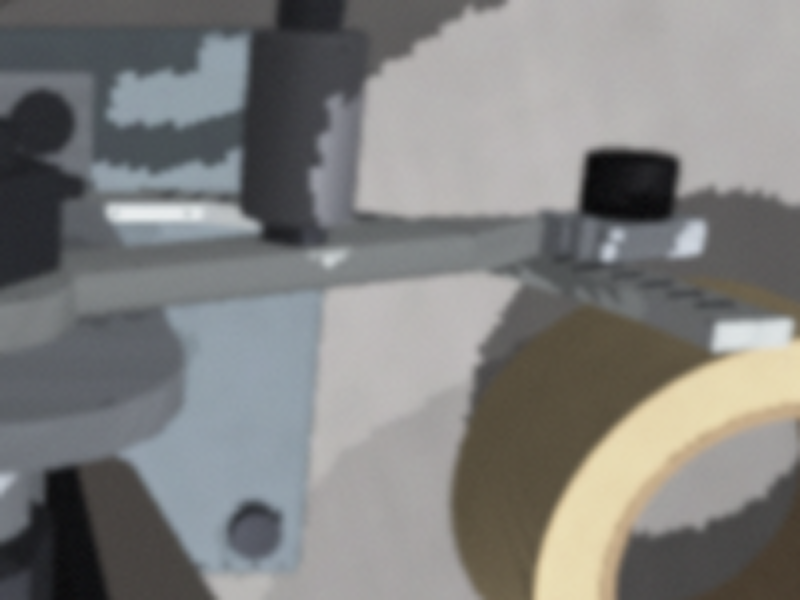

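The lever's edge and the tab's edge agree to within about 1° (33.6° and 33.0°). I'll do one short hold to check that it stays put, then hand in.

```bash
python3 -m creep '1 0 0 0 0; 1 0 0 0 0; 1 0 0 0 0; 1 0 0 0 0; 1 0 0 0 0; 1 0 0 0 0; 1 0 0 0 0; 1 0 0 0 0; 1 0 0 0 0; 1 0 0 0 0; 1 0 0 0 0; 1 0 0 0 0'; python3 st.py; python3 th.py now && python3 -c "
from bench import env
print(env.close_job())"
```

```text
time: 7.53
tcp_pos: [0.5331, -0.0451, 0.1124]
ee_rot: [-180.0, 0.1, 75.4]
wrist_force: [-3.1, -5.5, 4.8]
finger_gap: 0.296
t 7.5333 tcp [ 0.5331 -0.0451  0.1124] rot [-1.7996e+02  1.3000e-01  7.5420e+01] gap mm 27.22
stand force [-1.6 -6.1  4.8] moment [-1.47  0.41 -0.09] tcp rel (x,y,z) mm [  0.1   -0.12 -17.55]
now [793, 'roller theta', np.float64(33.5), np.float64(0.44), 'mean', array([ 0.0463, -0.0129])]
the job is handed in; nothing more can be done
None
```

I turned the lever from the bolt head alone and handed the job in at about 7.5 s, with the fingers still clamped on the head. The hand-in gave no verdict.

**How it was turned:** The arm cannot tilt the hand about the bolt. So I gripped the head from above, pressed one finger against it and moved that finger down, which rolled the head round. I then clamped both fingers at the set angle with a 40 N grip setting.

**Last checks:**
- **Alignment:** from the close-up camera's depth readings, the lever reads 33–33.6° and the index tab about 33.0°. The limit is about ±5°.
- **Stillness:** over a 1 s hold the reading went from 33.0° to 33.5°, which is one step of the measurement.
- **Grasp:** the grasp point is about 1.5 mm above where I put the head's centre.
- **Forces:** the wrist force was under 10 N at the end, and the highest reading I saw was about 21 N.

**What disagreed or is unconfirmed:**
- The fingers' opening reads 27.2 mm, against about 29 mm expected for a corner-to-corner grip at this angle. It read about 0.8 mm low in the first grip as well. I put this down to the gap scale and soft pads.
- I did not measure the finger force on the head directly.
- I did not measure the other items on the table or the tab for movement, but no move went near them.

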